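# Hook the carrying bar into a spice caddy, lift the caddy by it and hold it level

### The job

The loaded wooden spice caddy needs to come up off the worktop so that the surface beneath it can be wiped. Take its loose carrying bar, lay it across the two end panels in the open slots in front of the hooks, slide it back under both hooks, then lift the caddy by the middle of the bar alone, so that the hooks hang on it, and finish while still holding it there, level and still, with its underside about 10 cm above the worktop. Nothing may fall out of the caddy or tip over, and the other things on the worktop stay where they are.

Things in the scene. Friction and masses are not known exactly. Their poses are not given: they have to be found in the camera images.
- caddy: Loose wooden spice caddy, 100 (x) x 171 (y) x 172 mm, 0.6 to 0.85 kg loaded. Origin: centre of its underside; y along its length, z up, front = -x. Upright end panels, 12 mm thick, at y = +-73.5 to +-85.5 mm; between them a tray 58 mm wide, 45 mm high, floor top at z = 7, with pockets at y = -50, 0, +50 holding jars that reach up to z = 112. Both panels have the same cut-out (see the points).
- caddy_entry (a point): Point of the caddy at x = -30.5, y = 0, z = 132 mm: the bar's axis passes here when it has been lowered from above between nose and hook tip. There each panel has a level ledge at z = 120 mm, from x = -43 to +11. In front of it a low nose, x = -50 to -43, top at z = 134 (inner edge bevelled); behind it the tip of the hook, x = -18 to -11, hanging down to z = 145. Axes as the caddy's.
- caddy_seat (a point): Point of the caddy at x = 0, y = 0, z = 148 mm: the bar's axis when it has been slid +x along the ledge under both hooks (axis between z = 128 and 137 to pass the tips) and then pulls up into the hooks' V-shaped seats (45 degree flanks). The hooks grow from the solid back of each panel (x = +11 and beyond) forward over the ledge; top at z = 172. Axes as the caddy's.
- bar: The caddy's loose carrying bar, same wood, 0.07 kg: a round rod 16 mm thick along y, with a square head (26 x 26 mm, 12 mm long) at each end; 202 mm long in all, 178 mm between the heads, which go outside the end panels with 3.5 mm play each. Lies on its heads in front of the sink. Origin: mid-length, on the underside of the heads, 13 mm below the rod's axis; z up. Both ends are alike.
- bar_mid (a point): The middle of the bar, on the rod's axis: the point that goes to caddy_seat, and where to grip it. Axes as the bar's.
- jar_a: Spice jar with a dark cap, 41 mm in diameter, 105 mm high, standing loose in one of the caddy's pockets. Origin: centre of its underside, z up.
- jar_b: Another spice jar of the same size in another pocket of the caddy. Origin: centre of its underside, z up.
- jar_c: The third such spice jar, in the remaining pocket of the caddy. Origin: centre of its underside, z up.
- mug: Bystander: white mug with a handle, 80 mm in diameter, 91 mm high, standing on the worktop behind the caddy's left. Origin: centre of its underside.
- spoon: Bystander: teaspoon, 138 mm long along its x, lying near the mug. Origin: centre of its underside.
- spread_jar: Bystander: glass jar with a yellow lid, 65 mm in diameter, 95 mm high, standing behind the caddy. Origin: centre of its underside.
- lighter: Bystander: gas lighter, 196 mm long along its y, lying beside the hob. Origin: centre of its underside.
- fork: Bystander: steel table fork, 193 mm long along its x, 26 mm wide, 15 mm high, lying in front of the sink; it and the bar may have changed places. Origin: centre of its underside.
- shot_glass: Bystander: small empty glass, 46 mm in diameter, 57 mm high, standing on the worktop behind the caddy. Origin: centre of its underside.

How it is judged:
By the outcome, as a careful person would: the job done as asked, in the order asked, and still so for the second after the job is handed in, while the arm keeps its last pose, push and grip.
It also fails if it takes over 48 s, if anything falls off the work surface, if the arm or the gripper's body presses on something with over 40 N, if the wrist force passes 120 N, or if a joint passes its speed limit or range.

### The arm

A 6-joint arm with a two-finger parallel gripper is mounted at the origin on a cart in front of the work surface, level with it; the furniture and walls round the work are solid. World frame = base frame: x ahead of the robot, y to its left, z up, the work surface at z = 0. Lengths are in m, angles in rad, forces in N, time in s.
With the tool pointing down it reaches from about 0.375 to 0.9 m from the base axis. Payload 3.1 kg.
Tool frame: the origin (TCP) lies on the centre line of the jaws, within the pads' length; the fingertips stand 14 mm ahead of it and the grasp point (between the pads) lies 5 mm behind it; z points along the fingers, y is the line along which they close (so a half turn about z gives the same grasp; the last joint's range is limited). The gripper opens to 87 mm and grips with 3 to 60 N. Pads are 19 mm wide; open, the fingers measure 117 mm over their backs; the gripper's body (75 mm by 190 mm) begins 51 mm behind the grasp point.
Start: joints at [-1.292, 0.527, 1.433, -0, 1.181, -0.178], TCP at [0.276, -0.561, 0.237] pointing down, gripper open.
Joint ranges: [-3.08, 3.08], [-0.75, 2.2], [0.22, 2.44], [-1.43, 4.57], [0, 2.65], [-2.85, 2.85]. Speed limits (rad/s): [2.79, 2.79, 3.14, 3.14, 3.14, 3.14].

### API

Orientations are given as a unit quaternion [x, y, z, w].
In Python, from rig import robot gives the robot as it stands.
- The arm moves only by the tool move_arm, never from a script. Its argument "commands" is a list of rows, each an object with "hand": the finger opening in cm, from 0 to 8.7; "travel": the shift along the tool's x, y, z in cm, a list of three; "twist": the turn, a rotation vector about the tool's x, y, z in degrees, a list of three. In form: [{"hand": hand, "travel": [dx, dy, dz], "twist": [wx, wy, wz]}, ...]. A call has 1 to 5 rows; each row shifts and turns the commanded pose from where the row before left it, along the tool's axes as they then stand; what a row does not reach is not made up. A row lasts 1/12 s, in which the tool goes at most 41.7 mm and 7.16 degrees, less where a joint would pass 70% of its speed; a pose out of reach is approached as far as the arm can. A call is refused whole if a number of a shift passes 4.17 or a number of a turn 7.16, either way. A call with a gripper value outside its range is refused whole. The fingers move at their own pace and stop on an object; "force" is the grip in N (left out, the last holds). Time passes only in rows, so rows that do not move let the fingers close. It gives the time, the measured TCP pose, the force, the opening and the grip force at its end, in the units of the state.
- robot.get_obs(): the state, without advancing time (a new reading comes with each control period).
- robot.camera(name): name is "scene" or "top" or "wrist"; returns a dict with "frame" (400x640x3 uint8, red, green, blue), "fov_y" (degrees; the focal length in pixels is half the picture's height over the tangent of half this angle, whatever the lens; pixels are square), "cx", "cy" (the principal point, pixels), "extrinsics" (4x4, takes a point from camera to world coordinates); the wrist camera has in their place "T_tool_cam" (4x4, takes a point from camera to tool coordinates, whose origin is the TCP and whose axes are the flange's). Camera axes: x right, y down, z forward; pixel columns grow to the right and rows downward; lengths in m; the calibration is good to about 2 mm. A picture is of the moment at which its call begins: read the wrist's pose just before it. There is no depth.
- robot.hand_in(): hands the job in; it is judged then, once.
The state is a dict: "time": time; "q": joint angles; "joint_velocities": joint speeds; "joint_torque": joint torques, N m; "position": TCP position; "tool_rot": TCP orientation; "ft_force": force on the tool from outside, world axes, zero at the start; "moment": the same for the moment, N m; "grip_width": finger opening in m; "grip_force": force on a finger pad.
Only numpy, scipy, OpenCV 4.12 (cv2) and the standard library are available. Lean on these libraries where they do the work, as an engineer would, in place of code of your own. Each camera call takes 0.05 s, during which the arm holds its last target. There are 200 camera calls.

## Working session

There is one attempt and no reset: what is moved stays moved. The work goes in short steps, Python scripts to look and compute and a tool call to move; the robot and the scene stay as the last step left them, time stands still between calls to the robot, and variables do not carry over. Pictures are saved under pics/ and viewed, at most 10 in all, crops included, and the job is handed in when it is done.

Besides the shell and the picture viewer there is one more tool, called after "Call:" as name(argument=value, ...), one argument or row to a line, values as JSON. move_arm: Moves the arm, as the interface text tells. Its arguments: {"type":"object","properties":{"commands":{"type":"array"},"force":{"type":"number"}},"required":["commands"]}

```bash
mkdir -p pics; ls; cat > h.py <<'E'
import numpy as np,cv2
from rig import robot
from scipy.spatial.transform import Rotation as R
def snap(n,fn):
    o=robot.get_obs(); c=robot.camera(n); cv2.imwrite('pics/'+fn,c['frame'][:,:,::-1])
    if n=='wrist':
        T=np.eye(4);T[:3,:3]=R.from_quat(o['tool_rot']).as_matrix();T[:3,3]=o['position'];E=T@np.array(c['T_tool_cam'])
    else: E=np.array(c['extrinsics'])
    f=200/np.tan(np.radians(c['fov_y'])/2)
    np.savez('pics/'+fn[:-4]+'.npz',E=E,f=f,c=[c['cx'],c['cy']]); return c['frame']
def ray(fn,u,v):
    d=np.load('pics/'+fn+'.npz');E=d['E'];r=E[:3,:3]@[(u-d['c'][0])/d['f'],(v-d['c'][1])/d['f'],1.];return E[:3,3],r
def onz(fn,u,v,z):
    o,r=ray(fn,u,v);return (o+r*(z-o[2])/r[2]).round(4)
def proj(fn,P):
    d=np.load('pics/'+fn+'.npz');E=d['E'];p=E[:3,:3].T@(np.array(P)-E[:3,3]);return (p[:2]/p[2]*d['f']+d['c']).round(1)
E
python3 -c "
from h import *
for n in('scene','top','wrist'):snap(n,n+'0.png');d=np.load('pics/'+n+'0.npz');print(n,d['E'].round(3).tolist(),d['f'],d['c'])
print(robot.get_obs())"
```

```text
pics
scene [[-0.662, -0.424, 0.618, -0.274], [-0.749, 0.351, -0.562, 0.818], [0.021, -0.835, -0.55, 0.897], [0.0, 0.0, 0.0, 1.0]] 442.09610354036715 [319.37871039 202.40614459]
top [[0.004, -0.995, 0.097, 0.494], [-1.0, -0.005, -0.007, 0.046], [0.008, -0.097, -0.995, 1.285], [0.0, 0.0, 0.0, 1.0]] 402.59704963916727 [320.27089435 197.94535245]
wrist [[0.441, -0.866, -0.236, 0.341], [-0.897, -0.427, -0.114, -0.527], [-0.002, 0.262, -0.965, 0.383], [0.0, 0.0, 0.0, 1.0]] 300.11787116669205 [317.51094262 196.3126348 ]
{'time': 0.15, 'q': array([-1.29148423e+00,  5.28266002e-01,  1.43360696e+00, -2.99176523e-05,
        1.18139529e+00, -1.78469722e-01]), 'joint_velocities': array([ 9.30642860e-05, -1.86810770e-03, -1.24622686e-03,  5.53325886e-04,
       -8.14930715e-04,  5.96953792e-04]), 'joint_torque': array([ 2.07925823e-04, -4.40430737e+01, -1.76842654e+01,  6.32793456e-02,
        5.51986077e-02, -9.60622992e-05]), 'position': array([ 0.27610978, -0.56010299,  0.23578851]), 'tool_rot': array([ 9.73917011e-01,  2.26902962e-01, -5.60417062e-05, -8.36040371e-04]), 'ft_force': array([-0.07192216,  0.45940267, -0.38854019]), 'moment': array([0.01749918, 0.0132814 , 0.02891698]), 'grip_force': 0.0, 'grip_width': 0.08715009312998438}
```

View pics/top0.png

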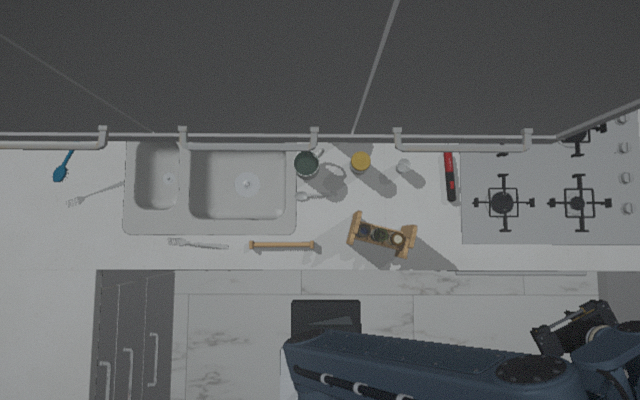

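View pics/scene0.png

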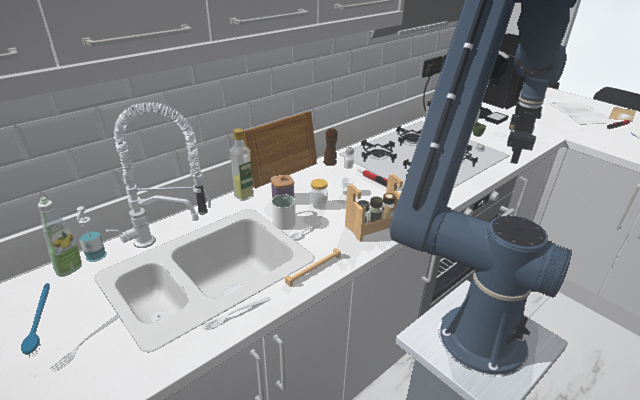

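The top view shows the bar at about (249–320, 245) and the fork at (170–228, 243). The caddy is around (382, 235), turned slightly. I'll enlarge and measure.

```bash
python3 -c "
from h import *
im=cv2.imread('pics/top0.png')
hsv=cv2.cvtColor(im,cv2.COLOR_BGR2HSV)
m=((hsv[...,0]>8)&(hsv[...,0]<25)&(hsv[...,1]>80)&(hsv[...,2]>90)).astype(np.uint8)
n,l,s,c=cv2.connectedComponentsWithStats(m)
for i in range(1,n):
  if s[i,4]>25:print(s[i],c[i].round(1))
def box(x0,x1,z):
  ys,xs=np.nonzero(m[225:262,x0:x1]);P=np.array([onz('top0',x+x0,y+225,z)[:2] for x,y in zip(xs,ys)]).astype(np.float32)
  r=cv2.minAreaRect(P);print(r,cv2.boxPoints(r).round(4).tolist())
box(242,327,.02)
a=cv2.resize(im[195:270,235:430],None,fx=4,fy=4,interpolation=cv2.INTER_CUBIC);cv2.imwrite('pics/c1.png',a)
"
```

```text
[351 152  19  19 287] [360.3 160.7]
[347 211  14  34 208] [353.9 227.2]
[398 225  18  33 265] [407.5 239.2]
[250 241  63   7 218] [280.  244.2]
((0.4720059931278229, 0.15830644965171814), (0.018613524734973907, 0.19353748857975006), 0.2372434139251709) [[0.46230000257492065, 0.2549999952316284], [0.46309998631477356, 0.061500001698732376], [0.48170000314712524, 0.06159999966621399], [0.48089998960494995, 0.2551000118255615]]
```

View pics/c1.png

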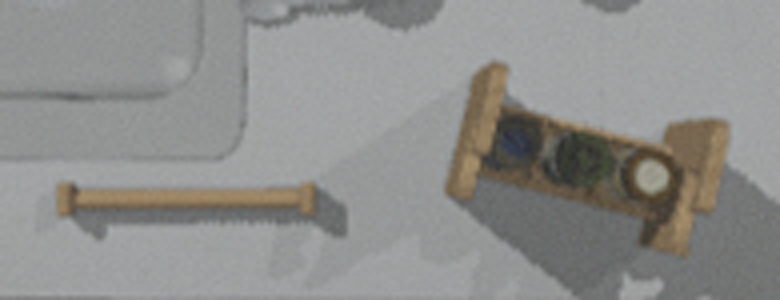

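The bar is well defined: ends at full-image (249–314, 244.5), centred near (0.47, 0.16). The caddy is yawed about -15°. I'll go to a hover over both for a wrist view, and write a planner that gives me the rows.

```bash
cat >> h.py <<'E'
def plan(goal,phi,n,start=None):
    "rows (cm, deg) from the present pose to a tool-down pose at goal with tool x at world angle phi (deg)"
    o=robot.get_obs();p=np.array(o['position']);M=R.from_quat(o['tool_rot'])
    G=R.from_matrix(np.array([[np.cos(a),np.sin(a),0],[np.sin(a),-np.cos(a),0],[0,0,-1]])) if (a:=np.radians(phi)) is not None else 0
    w=(M.inv()*G).as_rotvec(degrees=True)/n; d=(np.array(goal)-p)/n*100
    for k in range(n):
        print((M*R.from_rotvec(w*k,degrees=True)).inv().apply(d).round(2).tolist(),w.round(2).tolist())
def st():
    o=robot.get_obs();M=R.from_quat(o['tool_rot']).as_matrix()
    print('t',round(o['time'],2),'p',o['position'].round(4),'phi',np.degrees(np.arctan2(M[1,0],M[0,0])).round(2),'z',M[:,2].round(4),'F',o['ft_force'].round(1),'M',o['moment'].round(2),'w',o['grip_width'].round(4),'g',round(o['grip_force'],1))
E
python3 -c "
from h import *
plan([.45,.03,.32],90,20)"
```

```text
[2.08, -2.26, -0.42] [-0.0, -0.0, -3.19]
[2.21, -2.14, -0.42] [-0.0, -0.0, -3.19]
[2.32, -2.02, -0.42] [-0.0, -0.0, -3.19]
[2.43, -1.89, -0.42] [-0.0, -0.0, -3.19]
[2.53, -1.75, -0.42] [-0.0, -0.0, -3.19]
[2.63, -1.6, -0.42] [-0.0, -0.0, -3.19]
[2.71, -1.45, -0.42] [-0.0, -0.0, -3.19]
[2.79, -1.3, -0.42] [-0.0, -0.0, -3.19]
[2.86, -1.14, -0.42] [-0.0, -0.0, -3.19]
[2.91, -0.98, -0.42] [-0.0, -0.0, -3.19]
[2.96, -0.82, -0.42] [-0.0, -0.0, -3.19]
[3.01, -0.65, -0.42] [-0.0, -0.0, -3.19]
[3.04, -0.49, -0.42] [-0.0, -0.0, -3.19]
[3.06, -0.32, -0.42] [-0.0, -0.0, -3.19]
[3.07, -0.15, -0.42] [-0.0, -0.0, -3.19]
[3.08, 0.03, -0.42] [-0.0, -0.0, -3.19]
[3.07, 0.2, -0.42] [-0.0, -0.0, -3.19]
[3.05, 0.37, -0.42] [-0.0, -0.0, -3.19]
[3.03, 0.54, -0.42] [-0.0, -0.0, -3.19]
[2.99, 0.7, -0.42] [-0.0, -0.0, -3.19]
```

Call:
move_arm(
  commands=[
    {"hand":8.7,"travel":[2.1,-2.3,-0.4],"twist":[0,0,-3.2]},
    {"hand":8.7,"travel":[2.2,-2.1,-0.4],"twist":[0,0,-3.2]},
    {"hand":8.7,"travel":[2.3,-2.0,-0.4],"twist":[0,0,-3.2]},
    {"hand":8.7,"travel":[2.4,-1.9,-0.4],"twist":[0,0,-3.2]},
    {"hand":8.7,"travel":[2.5,-1.8,-0.4],"twist":[0,0,-3.2]},
  ],
)

```text
time: 0.57
position: [0.3188, -0.4116, 0.2563]
tool_rot: [0.932, 0.361, 0.0, -0.0]
ft_force: [-0.2, -0.0, 0.3]
grip_width: 0.0871
grip_force: 0.0
```

Call:
move_arm(
  commands=[
    {"hand":8.7,"travel":[2.6,-1.6,-0.4],"twist":[0,0,-3.2]},
    {"hand":8.7,"travel":[2.7,-1.5,-0.4],"twist":[0,0,-3.2]},
    {"hand":8.7,"travel":[2.8,-1.3,-0.4],"twist":[0,0,-3.2]},
    {"hand":8.7,"travel":[2.9,-1.1,-0.4],"twist":[0,0,-3.2]},
    {"hand":8.7,"travel":[2.9,-1.0,-0.4],"twist":[0,0,-3.2]},
  ],
)

```text
time: 0.98
position: [0.3621, -0.2638, 0.2766]
tool_rot: [0.873, 0.488, 0.0, -0.0]
ft_force: [1.5, 0.4, 0.0]
grip_width: 0.0866
grip_force: 0.0
```

Call:
move_arm(
  commands=[
    {"hand":8.7,"travel":[3.0,-0.8,-0.4],"twist":[0,0,-3.2]},
    {"hand":8.7,"travel":[3.0,-0.7,-0.4],"twist":[0,0,-3.2]},
    {"hand":8.7,"travel":[3.0,-0.5,-0.4],"twist":[0,0,-3.2]},
    {"hand":8.7,"travel":[3.1,-0.3,-0.4],"twist":[0,0,-3.2]},
    {"hand":8.7,"travel":[3.1,-0.1,-0.4],"twist":[0,0,-3.2]},
  ],
)

```text
time: 1.4
position: [0.4055, -0.1156, 0.2967]
tool_rot: [0.797, 0.604, -0.0, -0.0]
ft_force: [0.9, -0.1, 0.1]
grip_width: 0.0869
grip_force: 0.0
```

Call:
move_arm(
  commands=[
    {"hand":8.7,"travel":[3.1,0,-0.4],"twist":[0,0,-3.2]},
    {"hand":8.7,"travel":[3.1,0.2,-0.4],"twist":[0,0,-3.2]},
    {"hand":8.7,"travel":[3.1,0.4,-0.4],"twist":[0,0,-3.2]},
    {"hand":8.7,"travel":[3.0,0.5,-0.4],"twist":[0,0,-3.2]},
    {"hand":8.7,"travel":[3.0,0.7,-0.4],"twist":[0,0,-3.2]},
  ],
)

```text
time: 1.82
position: [0.4483, 0.0328, 0.3167]
tool_rot: [0.705, 0.71, -0.0, -0.0]
ft_force: [0.3, -0.6, -0.1]
grip_width: 0.0867
grip_force: 0.0
```

Call:
move_arm(
  commands=[
    {"hand":8.7,"travel":[0,0,0],"twist":[0,0,0]},
    {"hand":8.7,"travel":[0,0,0],"twist":[0,0,0]},
  ],
)

```text
time: 1.98
position: [0.4484, 0.0324, 0.3165]
tool_rot: [0.705, 0.71, -0.0, 0.0]
ft_force: [-0.4, 0.0, -0.5]
grip_width: 0.0866
grip_force: 0.0
```

```bash
python3 -c "
from h import *
st();snap('wrist','w1.png');snap('scene','s1.png')
im=cv2.imread('pics/w1.png');cv2.imwrite('pics/w1v.png',im)"
```

```text
Traceback (most recent call last):
  File "h.py", line 26, in st
    print('t',round(o['time'],2),'p',o['position'].round(4),'phi',np.degrees(np.arctan2(M[1,0],M[0,0])).round(2),'z',M[:,2].round(4),'F',o['ft_force'].round(1),'M',o['moment'].round(2),'w',o['grip_width'].round(4),'g',round(o['grip_force'],1))
                                                                                                                                                                                             ^^^^^^^^^^^^^^^^^^^^^
AttributeError: 'float' object has no attribute 'round'
```

```bash
sed -i "s/o\['grip_width'\].round(4)/round(o['grip_width'],4)/" h.py; python3 -c "
from h import *
st();snap('wrist','w1.png')"
```

```text
t 1.98 p [0.4484 0.0324 0.3165] phi 90.42 z [-1.e-04 -5.e-04 -1.e+00] F [-0.4  0.  -0.5] M [-0.06 -0.08  0.04] w 0.0866 g 0.0
```

View pics/w1.png

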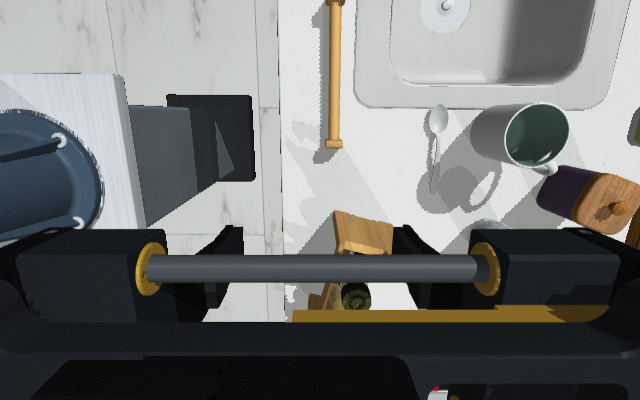

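The wrist camera sees ahead of the gripper on the +y side. The bar lies at column 334, its near end at row 147, and the gripper covers the caddy. I'll step back to -y to see the caddy clearly.

Call:
move_arm(
  commands=[
    {"hand":8.7,"travel":[-3.5,0,-0.5],"twist":[0,0,0]},
    {"hand":8.7,"travel":[-3.5,0,-0.5],"twist":[0,0,0]},
    {"hand":8.7,"travel":[-3.5,0,-0.5],"twist":[0,0,0]},
    {"hand":8.7,"travel":[-3.5,0,-0.5],"twist":[0,0,0]},
    {"hand":8.7,"travel":[-3.5,0,-0.5],"twist":[0,0,0]},
  ],
)

```text
time: 2.45
position: [0.4478, -0.1467, 0.3415]
tool_rot: [0.707, 0.708, -0.0, -0.0]
ft_force: [0.7, 0.2, 0.1]
grip_width: 0.0868
grip_force: 0.0
```

Call:
move_arm(
  commands=[
    {"hand":8.7,"travel":[-3.5,0,0],"twist":[0,0,0]},
    {"hand":8.7,"travel":[-3.5,0,0],"twist":[0,0,0]},
    {"hand":8.7,"travel":[0,0,0],"twist":[0,0,0]},
    {"hand":8.7,"travel":[0,0,0],"twist":[0,0,0]},
  ],
)

```text
time: 2.78
position: [0.4481, -0.2167, 0.3409]
tool_rot: [0.708, 0.706, -0.0, -0.001]
ft_force: [-0.7, 0.6, -0.9]
grip_width: 0.0869
grip_force: 0.0
```

```bash
python3 -c "
from h import *
st();snap('wrist','w2.png')
im=cv2.imread('pics/w2.png');cv2.imwrite('pics/w2v.png',cv2.resize(im[0:240,220:480],None,fx=2.5,fy=2.5,interpolation=cv2.INTER_CUBIC))"
```

```text
t 2.78 p [ 0.4481 -0.2167  0.3409] phi 89.86 z [-1.3e-03  7.0e-04 -1.0e+00] F [-0.7  0.6 -0.9] M [-0.03 -0.07  0.01] w 0.0869 g 0.0
```

View pics/w2v.png

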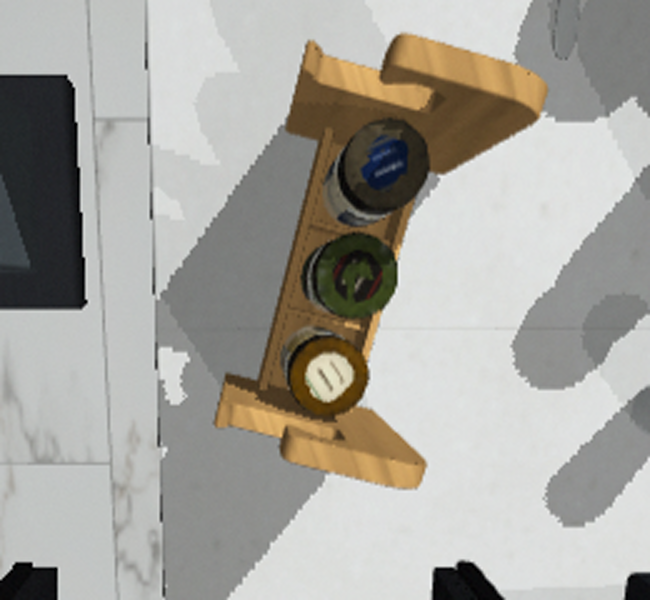

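All caddy features are visible, with its front toward -x as expected. The hooks are on the right in the image, the far panel's at crop (400–545, 35–110) and the near one's at (285–425, 430–488). I'll enlarge both panels for corner picking.

```bash
python3 -c "
from h import *
im=cv2.imread('pics/w2.png')
a=cv2.resize(im[10:60,330:445],None,fx=6,fy=6,interpolation=cv2.INTER_CUBIC)
b=cv2.resize(im[148:198,300:415],None,fx=6,fy=6,interpolation=cv2.INTER_CUBIC)
cv2.imwrite('pics/w2p.png',np.vstack([a,b]))"
```

```text
(no output)
```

View pics/w2p.png

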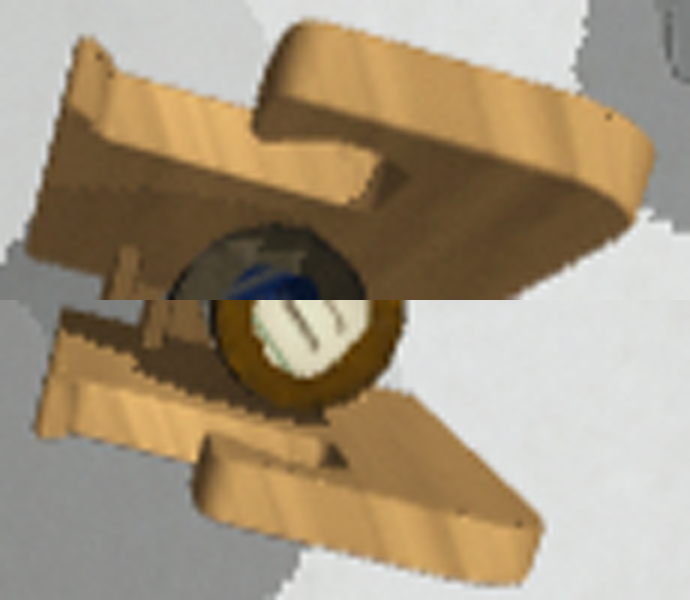

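```bash
cat > cad.py <<'E'
from h import *
from scipy.optimize import least_squares
A=lambda x,y:((x+.5)/6-.5+330,(y+.5)/6-.5+10)
B=lambda x,y:((x+.5)/6-.5+300,(y-300+.5)/6-.5+148)
W=lambda q,z:onz('w2',*q,z/1000.)[:2]*1000
# (world pt, axis, value)
obs=[('farin',W(A(320,105),172),1,73.5),('farin2',W(A(540,160),172),1,73.5),('farout',W(A(330,24),172),1,85.5),('farout2',W(A(590,88),172),1,85.5),
('nin',W(B(240,473),172),1,-73.5),('nin2',W(B(480,517),172),1,-73.5),('nout',W(B(240,522),172),1,-85.5),('nout2',W(B(460,577),172),1,-85.5),
('fledge',W(A(130,141),120),1,73.5),('fledge2',W(A(340,202),120),1,73.5),
('fback',W(A(360,208),120),0,11),('fnose',W(A(85,36),134),0,-50),('fnosein',W(A(70,105),134),0,-50),('nnose',W(B(40,437),134),0,-50)]
def loc(p,w):
    t=np.radians(p[2]);d=w-p[:2];return np.array([np.cos(t)*d[0]+np.sin(t)*d[1],-np.sin(t)*d[0]+np.cos(t)*d[1]])
r=least_squares(lambda p:[loc(p,w)[a]-v for _,w,a,v in obs],[470,-80,-15],loss='soft_l1')
p=r.x;print('caddy mm,deg',p.round(2))
for n,w,a,v in obs:print(n,loc(p,w).round(1),v)
t=np.radians(p[2])
def cw(x,y,z):return [(p[0]+np.cos(t)*x-np.sin(t)*y)/1000,(p[1]+np.sin(t)*x+np.cos(t)*y)/1000,z/1000]
if __name__=='__main__':
    for y in(-50,0,50):print('jar',proj('w2',cw(0,y,112)),(proj('w2',cw(0,y,112))-[220,0])*2.5)
    for n,s in(('entry',(-30.5,0,132)),('seat',(0,0,148))):print(n,np.round(cw(*s),4))
    im=cv2.imread('pics/w2.png')
    for pl in((-50,134),(-43,134),(-43,120),(11,120),(-18,145),(-11,145),(-18,172)):
        for y in(-85.5,-73.5,73.5,85.5):
            q=proj('w2',cw(pl[0],y,pl[1]));print(pl,y,((q-[330,10])*6 if y>0 else (q-[300,148])*6+[0,300]).round(0))
E
python3 cad.py
```

```text
caddy mm,deg [ 503.96 -137.14  -13.96]
farin [-11.2  73. ] 73.5
farin2 [25.1 73.9] 73.5
farout [-13.1  84.3] 85.5
farout2 [29.3 85.4] 85.5
nin [-14.1 -75.9] -73.5
nin2 [ 29.9 -73.4] -73.5
nout [-11.8 -84.6] -85.5
nout2 [ 29.6 -84.9] -85.5
fledge [-36.8  74.2] 73.5
fledge2 [ 3.9 73.6] 73.5
fback [ 7.8 73.5] 11
fnose [-49.4  84.7] -50
fnosein [-49.3  73.6] -50
nnose [-50.1 -85.1] -50
jar [352.5 149.7] [331.25 374.25]
jar [363.6 109.1] [359.   272.75]
jar [375.5  65.6] [388.75 164.  ]
entry [ 0.4744 -0.1298  0.132 ]
seat [ 0.504  -0.1371  0.148 ]
(-50, 134) -85.5 [ 38. 437.]
(-50, 134) -73.5 [ 52. 378.]
(-50, 134) 73.5 [ 63. 102.]
(-50, 134) 85.5 [81. 28.]
(-43, 134) -85.5 [ 71. 445.]
(-43, 134) -73.5 [ 86. 386.]
(-43, 134) 73.5 [101. 113.]
(-43, 134) 85.5 [119.  38.]
(-43, 120) -85.5 [ 73. 433.]
(-43, 120) -73.5 [ 86. 376.]
(-43, 120) 73.5 [ 94. 134.]
(-43, 120) 85.5 [112.  63.]
(11, 120) -85.5 [324. 493.]
(11, 120) -73.5 [340. 438.]
(11, 120) 73.5 [374. 210.]
(11, 120) 85.5 [394. 141.]
(-18, 145) -85.5 [196. 485.]
(-18, 145) -73.5 [211. 426.]
(-18, 145) 73.5 [248. 133.]
(-18, 145) 85.5 [268.  58.]
(-11, 145) -85.5 [230. 494.]
(-11, 145) -73.5 [247. 435.]
(-11, 145) 73.5 [287. 144.]
(-11, 145) 85.5 [307.  68.]
(-18, 172) -85.5 [203. 517.]
(-18, 172) -73.5 [220. 452.]
(-18, 172) 73.5 [277.  88.]
(-18, 172) 85.5 [299.   4.]
```

Corners agree to about 1 mm. The caddy is at (504, -137) mm, yaw -14°. Now I'll cross-check it from the top camera and measure the bar.

```bash
python3 - <<'E'
from h import *
print('jar b top',onz('top0',235+(582.5)/4-.5,195+160.5/4-.5,.112))
# panel tops from top cam: left panel hook top outline, right panel
for n,q in(('L far',(490,64)),('L near',(506,72)),('R',(728,122)),('R in',(672,122))):print(n,onz('top0',235+(q[0]+.5)/4-.5,195+(q[1]+.5)/4-.5,.172))
def mk(f):
    h=cv2.cvtColor(cv2.imread(f'pics/{f}.png'),cv2.COLOR_BGR2HSV);return ((h[...,0]>8)&(h[...,0]<25)&(h[...,1]>70)&(h[...,2]>110)).astype(np.uint8)
for f,x0,x1,y0,y1,st in(('top0',244,322,236,254,1),('w1',315,355,0,160,0)):
    m=mk(f)[y0:y1,x0:x1];n,l,s,c=cv2.connectedComponentsWithStats(m);i=1+np.argmax(s[1:,4])
    print(f,s[i],c[i]); 
    ys,xs=np.nonzero(l==i)
    if st: 
        for u in range(x0,x1,5):
            v=ys[xs+x0==u]+y0
            if len(v):print(u,v.min(),v.max(),onz(f,u,(v.min()+v.max())/2,.021))
        print(onz(f,xs.min()+x0-.5,244,.02),onz(f,xs.max()+x0+.5,244,.02))
    else:
        for v in range(0,160,12):
            u=xs[ys==v]+x0
            if len(u):print(v,u.min(),u.max(),onz(f,(u.min()+u.max())/2,v,.017))
        print(ys.max(),onz(f,334,ys.max()+.5,.026),onz(f,334,ys.max()+.5,.0))
E
```

```text
jar b top [ 0.5018 -0.1374  0.112 ]
L far [ 0.5674 -0.0648  0.172 ]
L near [ 0.5619 -0.0759  0.172 ]
R [ 0.528  -0.2293  0.172 ]
R in [ 0.5278 -0.1905  0.172 ]
top0 [  6   5  64   8 256] [37.015625    8.38671875]
254 243 245 [0.4717 0.2423 0.021 ]
259 243 246 [0.4702 0.2267 0.021 ]
264 243 246 [0.4703 0.2111 0.021 ]
269 243 246 [0.4703 0.1956 0.021 ]
274 243 246 [0.4704 0.18   0.021 ]
279 243 246 [0.4705 0.1644 0.021 ]
284 243 246 [0.4705 0.1488 0.021 ]
289 243 245 [0.4721 0.1333 0.021 ]
294 243 246 [0.4707 0.1177 0.021 ]
299 243 245 [0.4723 0.1021 0.021 ]
304 243 246 [0.4708 0.0865 0.021 ]
309 243 246 [0.4708 0.0709 0.021 ]
[0.4716 0.2565 0.02  ] [0.4724 0.0569 0.02  ]
w1 [  10    0   18  148 1555] [19.57299035 75.49710611]
0 329 335 [0.4664 0.2505 0.017 ]
12 331 340 [0.4712 0.2366 0.017 ]
24 330 340 [0.4709 0.2223 0.017 ]
36 330 340 [0.4712 0.2079 0.017 ]
48 330 340 [0.4715 0.1931 0.017 ]
60 330 339 [0.4712 0.178  0.017 ]
72 330 339 [0.4715 0.1627 0.017 ]
84 330 339 [0.4719 0.147  0.017 ]
96 330 339 [0.4722 0.1311 0.017 ]
108 330 339 [0.4726 0.1148 0.017 ]
120 329 338 [0.4715 0.0982 0.017 ]
132 329 338 [0.4718 0.0812 0.017 ]
144 326 342 [0.4729 0.0639 0.017 ]
147 [0.4725 0.0597 0.026 ] [0.474 0.057 0.   ]
```

Bar: axis x ≈ 0.4715, mid y ≈ 0.159, aligned with y. I'll move over it at height and narrow the fingers because the sink rim is close.

```bash
python3 -c "
from h import *
print(onz('w1',357,60,.003),onz('w1',357,100,.003))
plan([.4715,.16,.26],90.3,10)"
```

```text
[0.5038 0.1805 0.003 ] [0.506  0.1265 0.003 ]
[3.75, 0.23, 0.81] [-0.01, -0.01, -0.03]
[3.75, 0.24, 0.81] [-0.01, -0.01, -0.03]
[3.75, 0.24, 0.81] [-0.01, -0.01, -0.03]
[3.75, 0.24, 0.81] [-0.01, -0.01, -0.03]
[3.75, 0.24, 0.81] [-0.01, -0.01, -0.03]
[3.75, 0.24, 0.81] [-0.01, -0.01, -0.03]
[3.75, 0.25, 0.81] [-0.01, -0.01, -0.03]
[3.75, 0.25, 0.81] [-0.01, -0.01, -0.03]
[3.75, 0.25, 0.81] [-0.01, -0.01, -0.03]
[3.75, 0.25, 0.81] [-0.01, -0.01, -0.03]
```

Call:
move_arm(
  commands=[
    {"hand":3,"travel":[3.75,0.24,0.8],"twist":[0,0,0]},
    {"hand":3,"travel":[3.75,0.24,0.8],"twist":[0,0,0]},
    {"hand":3,"travel":[3.75,0.24,0.8],"twist":[0,0,0]},
    {"hand":3,"travel":[3.75,0.24,0.8],"twist":[0,0,0]},
    {"hand":3,"travel":[3.75,0.24,0.8],"twist":[0,0,0]},
  ],
)

```text
time: 3.25
position: [0.4593, -0.0238, 0.3012]
tool_rot: [0.706, 0.708, -0.0, -0.0]
ft_force: [0.4, -0.4, -0.6]
grip_width: 0.0615
grip_force: 0.0
```

Call:
move_arm(
  commands=[
    {"hand":3,"travel":[3.75,0.24,0.8],"twist":[0,0,0]},
    {"hand":3,"travel":[3.75,0.24,0.8],"twist":[0,0,0]},
    {"hand":3,"travel":[3.75,0.24,0.8],"twist":[0,0,0]},
    {"hand":3,"travel":[3.75,0.24,0.8],"twist":[0,0,0]},
    {"hand":3,"travel":[3.75,0.24,0.8],"twist":[0,0,-0.3]},
  ],
)

```text
time: 3.67
position: [0.4703, 0.1638, 0.2613]
tool_rot: [0.703, 0.711, -0.0, -0.0]
ft_force: [0.8, -0.9, -0.1]
grip_width: 0.0323
grip_force: 0.0
```

Call:
move_arm(
  commands=[
    {"hand":3,"travel":[0,0,3.5],"twist":[0,0,0]},
    {"hand":3,"travel":[0,0,3.5],"twist":[0,0,0]},
    {"hand":3,"travel":[0,0,3.5],"twist":[0,0,0]},
    {"hand":3,"travel":[0,0,3.0],"twist":[0,0,0]},
    {"hand":3,"travel":[0,0,0],"twist":[0,0,0]},
  ],
)

```text
time: 4.08
position: [0.4666, 0.1615, 0.1219]
tool_rot: [0.703, 0.711, -0.005, -0.004]
ft_force: [-1.0, -0.2, -0.0]
grip_width: 0.0301
grip_force: 0.0
```

Call:
move_arm(
  commands=[
    {"hand":3,"travel":[0,0,0],"twist":[0,0,0]},
    {"hand":3,"travel":[0,0,0],"twist":[0,0,0]},
  ],
)

```text
time: 4.25
position: [0.4724, 0.1617, 0.1279]
tool_rot: [0.704, 0.711, 0.001, 0.001]
ft_force: [-0.7, -0.3, 0.4]
grip_width: 0.0299
grip_force: 0.0
```

```bash
python3 - <<'E'
from h import *
st();snap('wrist','w3.png')
h=cv2.cvtColor(cv2.imread('pics/w3.png'),cv2.COLOR_BGR2HSV);m=((h[...,0]>8)&(h[...,0]<25)&(h[...,1]>70)&(h[...,2]>110)).astype(np.uint8);m[225:]=0
n,l,s,c=cv2.connectedComponentsWithStats(m);print([s[i].tolist() for i in range(1,n) if s[i,4]>60]);i=1+np.argmax(s[1:,4])
ys,xs=np.nonzero(l==i)
for v in range(ys.min(),ys.max()+1,8):
    u=xs[ys==v];print(v,u.min(),u.max(),onz('w3',(u.min()+u.max())/2,v,.017))
print('top',onz('w3',xs[ys==ys.min()].mean(),ys.min()-.5,.026),onz('w3',xs[ys==ys.min()].mean(),ys.min()-.5,.0))
E
```

```text
t 4.25 p [0.4724 0.1617 0.1279] phi 90.55 z [ 1.8e-03  3.0e-04 -1.0e+00] F [-0.7 -0.3  0.4] M [ 0.01 -0.1   0.02] w 0.0299 g 0.0
[[300, 82, 32, 143, 2651]]
82 302 329 [0.4704 0.2604 0.017 ]
90 300 331 [0.4704 0.2543 0.017 ]
98 307 323 [0.47   0.2481 0.017 ]
106 308 324 [0.4709 0.2418 0.017 ]
114 307 324 [0.4706 0.2355 0.017 ]
122 308 324 [0.471 0.229 0.017]
130 308 324 [0.4711 0.2225 0.017 ]
138 308 324 [0.4711 0.2159 0.017 ]
146 308 324 [0.4712 0.2092 0.017 ]
154 308 324 [0.4712 0.2024 0.017 ]
162 308 324 [0.4713 0.1955 0.017 ]
170 308 324 [0.4713 0.1885 0.017 ]
178 308 324 [0.4714 0.1814 0.017 ]
186 308 324 [0.4714 0.1741 0.017 ]
194 308 324 [0.4715 0.1668 0.017 ]
202 308 324 [0.4716 0.1594 0.017 ]
210 308 324 [0.4716 0.1519 0.017 ]
218 308 324 [0.4717 0.1443 0.017 ]
top [0.4704 0.2599 0.026 ] [0.4703 0.2625 0.    ]
```

View pics/w3.png

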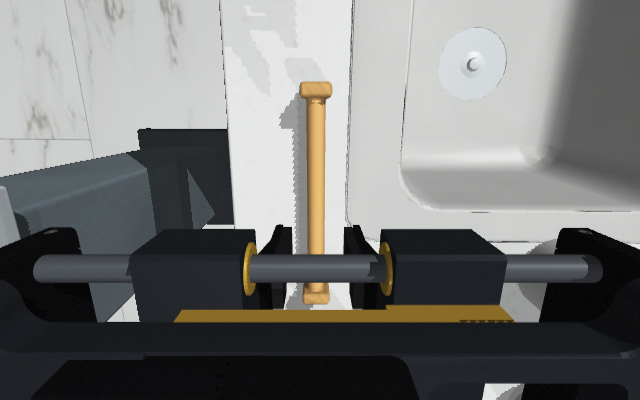

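The bar runs down column 316 with its far head at rows 82–96, and the jaws are centred on it. Mid is at (0.4714, 0.160), length 200 mm against 202 given. Descending and gripping.

Call:
move_arm(
  commands=[
    {"hand":3,"travel":[-0.17,-0.1,2.5],"twist":[0,0,0]},
    {"hand":3,"travel":[0,0,2.5],"twist":[0,0,0]},
    {"hand":3,"travel":[0,0,2.0],"twist":[0,0,0]},
    {"hand":3,"travel":[0,0,1.5],"twist":[0,0,0]},
    {"hand":3,"travel":[0,0,1.0],"twist":[0,0,0]},
  ],
)

```text
time: 4.72
position: [0.4722, 0.1597, 0.0322]
tool_rot: [0.704, 0.71, 0.001, 0.001]
ft_force: [0.1, 0.6, -0.2]
grip_width: 0.0301
grip_force: 0.0
```

Call:
move_arm(
  commands=[
    {"hand":3,"travel":[0,0,0.8],"twist":[0,0,0]},
    {"hand":3,"travel":[0,0,0.3],"twist":[0,0,0]},
    {"hand":3,"travel":[0,0,0],"twist":[0,0,0]},
    {"hand":3,"travel":[0,0,0],"twist":[0,0,0]},
  ],
)

```text
time: 5.05
position: [0.4716, 0.1597, 0.0213]
tool_rot: [0.704, 0.71, 0.001, 0.001]
ft_force: [-0.7, 0.5, 1.0]
grip_width: 0.0296
grip_force: 0.0
```

```bash
python3 -c "
from h import *
st()"
```

```text
t 5.05 p [0.4716 0.1597 0.0213] phi 90.53 z [ 1.6e-03  2.0e-04 -1.0e+00] F [-0.7  0.5  1. ] M [-0.02 -0.11 -0.04] w 0.0296 g 0.0
```

Call:
move_arm(
  commands=[
    {"hand":3,"travel":[0,0,0.35],"twist":[0,0,0]},
    {"hand":3,"travel":[0,0,0],"twist":[0,0,0]},
    {"hand":1,"travel":[0,0,0],"twist":[0,0,0]},
    {"hand":1,"travel":[0,0,0],"twist":[0,0,0]},
    {"hand":1,"travel":[0,0,0],"twist":[0,0,0]},
  ],
  force=45,
)

```text
time: 5.47
position: [0.471, 0.1596, 0.0172]
tool_rot: [0.704, 0.71, 0.0, 0.0]
ft_force: [-0.4, -0.2, 0.1]
grip_width: 0.0169
grip_force: 0.0
```

Call:
move_arm(
  commands=[
    {"hand":1,"travel":[0,0,0],"twist":[0,0,0]},
    {"hand":1,"travel":[0,0,0],"twist":[0,0,0]},
    {"hand":1,"travel":[0,0,0],"twist":[0,0,0]},
  ],
)

```text
time: 5.72
position: [0.471, 0.1596, 0.0172]
tool_rot: [0.704, 0.71, 0.0, 0.0]
ft_force: [-0.1, -0.1, 2.2]
grip_width: 0.0149
grip_force: 45.0
```

```bash
python3 -c "
from h import *
st()"
```

```text
t 5.72 p [0.471  0.1596 0.0172] phi 90.53 z [ 3.e-04  1.e-04 -1.e+00] F [-0.1 -0.1  2.2] M [-0.02 -0.07  0.03] w 0.0149 g 45.0
```

Call:
move_arm(
  commands=[
    {"hand":1,"travel":[0,0,-1],"twist":[0,0,0]},
    {"hand":1,"travel":[0,0,-2.5],"twist":[0,0,0]},
    {"hand":1,"travel":[0,0,-4],"twist":[0,0,0]},
    {"hand":1,"travel":[0,0,-4],"twist":[0,0,0]},
    {"hand":1,"travel":[0,0,-4],"twist":[0,0,0]},
  ],
)

```text
time: 6.13
position: [0.4699, 0.1595, 0.1738]
tool_rot: [0.704, 0.71, -0.001, -0.001]
ft_force: [1.3, 0.2, -0.3]
grip_width: 0.0149
grip_force: 45.0
```

Call:
move_arm(
  commands=[
    {"hand":1,"travel":[0,0,-3],"twist":[0,0,0]},
    {"hand":1,"travel":[0,0,-1.5],"twist":[0,0,0]},
    {"hand":1,"travel":[0,0,0],"twist":[0,0,0]},
    {"hand":1,"travel":[0,0,0],"twist":[0,0,0]},
  ],
)

```text
time: 6.47
position: [0.4708, 0.1596, 0.2179]
tool_rot: [0.704, 0.71, 0.001, 0.001]
ft_force: [-0.1, 1.4, -0.9]
grip_width: 0.0148
grip_force: 45.0
```

```bash
python3 -c "
from h import *
st();plan([.4744,-.1298,.217],76.0,14)"
```

```text
t 6.47 p [0.4708 0.1596 0.2179] phi 90.54 z [ 1.9e-03  2.0e-04 -1.0e+00] F [-0.1  1.4 -0.9] M [-0.04 -0.07 -0.02] w 0.0148 g 45.0
[-2.07, 0.01, 0.01] [0.01, -0.0, 1.04]
[-2.07, 0.04, 0.01] [0.01, -0.0, 1.04]
[-2.07, 0.08, 0.01] [0.01, -0.0, 1.04]
[-2.06, 0.12, 0.01] [0.01, -0.0, 1.04]
[-2.06, 0.16, 0.01] [0.01, -0.0, 1.04]
[-2.06, 0.19, 0.01] [0.01, -0.0, 1.04]
[-2.05, 0.23, 0.01] [0.01, -0.0, 1.04]
[-2.05, 0.27, 0.01] [0.01, -0.0, 1.04]
[-2.04, 0.3, 0.01] [0.01, -0.0, 1.04]
[-2.04, 0.34, 0.01] [0.01, -0.0, 1.04]
[-2.03, 0.38, 0.01] [0.01, -0.0, 1.04]
[-2.03, 0.42, 0.01] [0.01, -0.0, 1.04]
[-2.02, 0.45, 0.01] [0.01, -0.0, 1.04]
[-2.01, 0.49, 0.01] [0.01, -0.0, 1.04]
```

Call:
move_arm(
  commands=[
    {"hand":1,"travel":[-2.1,0,0],"twist":[0,0,1]},
    {"hand":1,"travel":[-2.1,0,0],"twist":[0,0,1]},
    {"hand":1,"travel":[-2.1,0.1,0],"twist":[0,0,1]},
    {"hand":1,"travel":[-2.1,0.1,0],"twist":[0,0,1]},
    {"hand":1,"travel":[-2.1,0.2,0],"twist":[0,0,1]},
  ],
)

```text
time: 6.88
position: [0.4703, 0.0538, 0.2148]
tool_rot: [0.734, 0.679, -0.002, -0.002]
ft_force: [0.9, 0.5, 0.1]
grip_width: 0.0148
grip_force: 45.0
```

Call:
move_arm(
  commands=[
    {"hand":1,"travel":[-2.1,0.2,0],"twist":[0,0,1]},
    {"hand":1,"travel":[-2.1,0.2,0],"twist":[0,0,1]},
    {"hand":1,"travel":[-2.0,0.3,0],"twist":[0,0,1]},
    {"hand":1,"travel":[-2.0,0.3,0],"twist":[0,0,1]},
    {"hand":1,"travel":[-2.0,0.3,0],"twist":[0,0,1]},
  ],
)

```text
time: 7.3
position: [0.472, -0.0489, 0.2148]
tool_rot: [0.763, 0.646, -0.001, -0.002]
ft_force: [-0.6, 0.3, -0.4]
grip_width: 0.0147
grip_force: 45.0
```

Call:
move_arm(
  commands=[
    {"hand":1,"travel":[-2.0,0.4,0],"twist":[0,0,1]},
    {"hand":1,"travel":[-2.0,0.4,0],"twist":[0,0,1]},
    {"hand":1,"travel":[-2.0,0.4,0],"twist":[0,0,1.2]},
    {"hand":1,"travel":[-2.0,0.5,0],"twist":[0,0,1.3]},
  ],
)

```text
time: 7.63
position: [0.4733, -0.1303, 0.2147]
tool_rot: [0.788, 0.615, -0.001, -0.003]
ft_force: [0.6, -0.8, -0.4]
grip_width: 0.0147
grip_force: 45.0
```

Call:
move_arm(
  commands=[
    {"hand":1,"travel":[0,0,0],"twist":[0,0,0]},
    {"hand":1,"travel":[0,0,0],"twist":[0,0,0]},
    {"hand":1,"travel":[0,0,0],"twist":[0,0,0]},
  ],
)

```text
time: 7.88
position: [0.4738, -0.1291, 0.2155]
tool_rot: [0.788, 0.616, -0.001, -0.002]
ft_force: [0.3, -1.1, -0.6]
grip_width: 0.0146
grip_force: 45.0
```

```bash
python3 -c "
from h import *
st();snap('wrist','w4.png')
im=cv2.imread('pics/w4.png');cv2.imwrite('pics/w4v.png',cv2.resize(im[100:310,220:440],None,fx=2.7,fy=2.7,interpolation=cv2.INTER_CUBIC))"
```

```text
t 7.88 p [ 0.4738 -0.1291  0.2155] phi 76.02 z [-0.0037  0.0025 -1.    ] F [ 0.3 -1.1 -0.6] M [-0.02 -0.1   0.  ] w 0.0146 g 45.0
```

View pics/w4v.png

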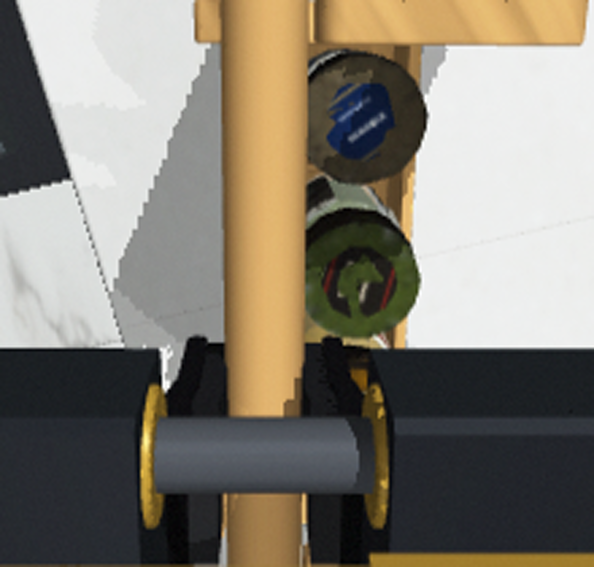

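The bar (crop columns 220–305) runs parallel to the caddy in front of the jars. I need the far panel, so I'll crop higher.

```bash
python3 -c "
from h import *
im=cv2.imread('pics/w4.png');cv2.imwrite('pics/w4u.png',cv2.resize(im[40:140,270:450],None,fx=4.4,fy=4.4,interpolation=cv2.INTER_CUBIC))"
```

```text
(no output)
```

View pics/w4u.png

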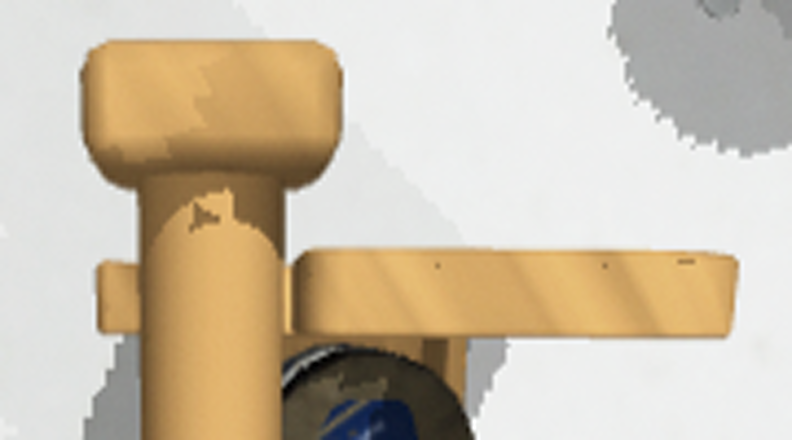

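```bash
python3 - <<'E'
from h import *
import io,contextlib
with contextlib.redirect_stdout(io.StringIO()):
    from cad import loc,p
C=lambda x,y,z:loc(p,onz('w4',270+(x+.5)/4.4-.5,40+(y+.5)/4.4-.5,z)[:2]*1000).round(1)
za=.2155-.0042
print('outer 85.5',C(400,248,.172),C(700,251,.172)); print('inner 73.5',C(400,335,.172),C(700,337,.172))
print('nose front -50',C(98,290,.134)); print('hooktip -18',C(297,290,.160),C(297,290,.145)); print('back 50',C(737,300,.172))
print('head end',C(212,40,za+.013),'head sides',C(82,80,za),C(342,80,za))
print('rod edges',C(141,250,za),C(283,250,za),C(142,420,za),C(282,420,za))
print('tcp',loc(p,np.array([473.8,-129.1])))
E
```

```text
outer 85.5 [-5.5 84.7] [35.7 84.3]
inner 73.5 [-5.1 73.2] [36.8 72.9]
nose front -50 [-50.3  80.4]
hooktip -18 [-18.8  79.7] [-17.9  80.1]
back 50 [41.4 77.8]
head end [-31.2 100.7] head sides [-45.   99.4] [-17.4  99.4]
rod edges [-38.9  82.3] [-23.5  82.3] [-39.2  64.1] [-23.3  64. ]
tcp [-31.20526619   0.53251291]
```

Alignment confirmed. The bar axis sits at caddy x = -31 and y is centred within 1 mm, parallel to the panels. Lowering into the slots.

Call:
move_arm(
  commands=[
    {"hand":1,"travel":[0,0.07,1.0],"twist":[0,0,0]},
    {"hand":1,"travel":[0,0,1.5],"twist":[0,0,0]},
    {"hand":1,"travel":[0,0,1.5],"twist":[0,0,0]},
    {"hand":1,"travel":[0,0,1.2],"twist":[0,0,0]},
    {"hand":1,"travel":[0,0,0.8],"twist":[0,0,0]},
  ],
)

```text
time: 8.35
position: [0.4748, -0.1286, 0.1557]
tool_rot: [0.787, 0.617, -0.0, -0.001]
ft_force: [-0.3, 0.0, -1.3]
grip_width: 0.0147
grip_force: 45.0
```

Call:
move_arm(
  commands=[
    {"hand":1,"travel":[0,0,0.7],"twist":[0,0,0]},
    {"hand":1,"travel":[0,0,0.6],"twist":[0,0,0]},
    {"hand":1,"travel":[0,0,0.4],"twist":[0,0,0]},
    {"hand":1,"travel":[0,0,0],"twist":[0,0,0]},
    {"hand":1,"travel":[0,0,0],"twist":[0,0,0]},
  ],
)

```text
time: 8.77
position: [0.4759, -0.1303, 0.1401]
tool_rot: [0.788, 0.616, 0.0, 0.0]
ft_force: [0.1, 0.6, -0.4]
grip_width: 0.0144
grip_force: 45.0
```

```bash
python3 -c "
from h import *
st()
import cad"|grep -E "^t"
```

```text
t 8.77 p [ 0.4759 -0.1303  0.1401] phi 76.03 z [ 2.e-04 -0.e+00 -1.e+00] F [ 0.1  0.6 -0.4] M [-0.03 -0.11  0.02] w 0.0144 g 45.0
```

Call:
move_arm(
  commands=[
    {"hand":1,"travel":[0,0,0.4],"twist":[0,0,0]},
    {"hand":1,"travel":[0,0,0],"twist":[0,0,0]},
    {"hand":1,"travel":[0,0,0],"twist":[0,0,0]},
  ],
)

```text
time: 9.02
position: [0.4758, -0.1304, 0.1361]
tool_rot: [0.788, 0.616, 0.0, 0.0]
ft_force: [-0.3, -0.0, -0.3]
grip_width: 0.0145
grip_force: 45.0
```

```bash
python3 -c "
from h import *
st()"; python3 -c "
from h import *
snap('scene','s2.png')"
```

```text
t 9.02 p [ 0.4758 -0.1304  0.1361] phi 76.02 z [ 2.e-04 -1.e-04 -1.e+00] F [-0.3 -0.  -0.3] M [-0.05 -0.07  0.  ] w 0.0145 g 45.0
```

No contact force, and the axis is at z ≈ 0.132. Sliding back 2.9 cm under the hooks.

Call:
move_arm(
  commands=[
    {"hand":1,"travel":[0,0.3,0],"twist":[0,0,0]},
    {"hand":1,"travel":[0,0.5,0],"twist":[0,0,0]},
    {"hand":1,"travel":[0,0.5,0],"twist":[0,0,0]},
    {"hand":1,"travel":[0,0.5,0],"twist":[0,0,0]},
    {"hand":1,"travel":[0,0.4,0],"twist":[0,0,0]},
  ],
)

```text
time: 9.48
position: [0.4982, -0.136, 0.1362]
tool_rot: [0.788, 0.616, 0.0, 0.0]
ft_force: [0.2, -0.5, -0.6]
grip_width: 0.0147
grip_force: 45.0
```

Call:
move_arm(
  commands=[
    {"hand":1,"travel":[0,0.4,0],"twist":[0,0,0]},
    {"hand":1,"travel":[0,0.3,0],"twist":[0,0,0]},
    {"hand":1,"travel":[0,0,0],"twist":[0,0,0]},
    {"hand":1,"travel":[0,0,0],"twist":[0,0,0]},
  ],
)

```text
time: 9.82
position: [0.5039, -0.1373, 0.1359]
tool_rot: [0.788, 0.616, -0.0, -0.0]
ft_force: [0.2, 0.5, -1.0]
grip_width: 0.0148
grip_force: 45.0
```

```bash
python3 -c "
from h import *
st()
snap('wrist','w5.png')
import io,contextlib
with contextlib.redirect_stdout(io.StringIO()):
    from cad import loc,p
print(loc(p,robot.get_obs()['position'][:2]*1000))"
```

```text
t 9.82 p [ 0.5039 -0.1373  0.1359] phi 76.04 z [-4.e-04  1.e-04 -1.e+00] F [ 0.2  0.5 -1. ] M [-0.02 -0.05 -0.02] w 0.0148 g 45.0
[-0.24223728 -0.08190283]
```

Call:
move_arm(
  commands=[
    {"hand":1,"travel":[0,0,-0.4],"twist":[0,0,0]},
    {"hand":1,"travel":[0,0,-0.4],"twist":[0,0,0]},
    {"hand":1,"travel":[0,0,-0.3],"twist":[0,0,0]},
    {"hand":1,"travel":[0,0,-0.2],"twist":[0,0,0]},
    {"hand":1,"travel":[0,0,-0.2],"twist":[0,0,0]},
  ],
  force=55,
)

```text
time: 10.28
position: [0.5038, -0.1373, 0.1514]
tool_rot: [0.788, 0.616, -0.0, 0.0]
ft_force: [-0.8, 1.4, -3.8]
grip_width: 0.0144
grip_force: 55.0
```

Call:
move_arm(
  commands=[
    {"hand":1,"travel":[0,0,-0.15],"twist":[0,0,0]},
    {"hand":1,"travel":[0,0,-0.15],"twist":[0,0,0]},
    {"hand":1,"travel":[0,0,-0.1],"twist":[0,0,0]},
    {"hand":1,"travel":[0,0,0],"twist":[0,0,0]},
    {"hand":1,"travel":[0,0,0],"twist":[0,0,0]},
  ],
)

```text
time: 10.7
position: [0.5036, -0.1371, 0.1546]
tool_rot: [0.788, 0.616, -0.0, -0.001]
ft_force: [-0.5, 0.8, -7.3]
grip_width: 0.0146
grip_force: 55.0
```

```bash
python3 -c "
from h import *
st()
snap('wrist','w6.png');snap('scene','s6.png')"
```

```text
t 10.7 p [ 0.5036 -0.1371  0.1546] phi 76.03 z [-1.e-03  5.e-04 -1.e+00] F [-0.5  0.8 -7.3] M [ 0.02 -0.06 -0.04] w 0.0146 g 55.0
```

The bar is loaded at about 7 N, so the hooks are engaged. Lifting gently.

Call:
move_arm(
  commands=[
    {"hand":1,"travel":[0,0,-0.1],"twist":[0,0,0]},
    {"hand":1,"travel":[0,0,-0.2],"twist":[0,0,0]},
    {"hand":1,"travel":[0,0,-0.3],"twist":[0,0,0]},
    {"hand":1,"travel":[0,0,-0.4],"twist":[0,0,0]},
    {"hand":1,"travel":[0,0,-0.4],"twist":[0,0,0]},
  ],
)

```text
time: 11.22
position: [0.5039, -0.1373, 0.1695]
tool_rot: [0.788, 0.616, 0.0, -0.0]
ft_force: [0.6, -0.4, -7.5]
grip_width: 0.0144
grip_force: 55.0
```

Call:
move_arm(
  commands=[
    {"hand":1,"travel":[0,0,-0.4],"twist":[0,0,0]},
    {"hand":1,"travel":[0,0,-0.3],"twist":[0,0,0]},
    {"hand":1,"travel":[0,0,-0.2],"twist":[0,0,0]},
    {"hand":1,"travel":[0,0,-0.1],"twist":[0,0,0]},
    {"hand":1,"travel":[0,0,0],"twist":[0,0,0]},
  ],
)

```text
time: 11.63
position: [0.504, -0.1374, 0.1794]
tool_rot: [0.788, 0.616, 0.0, 0.0]
ft_force: [-0.1, 0.8, -7.2]
grip_width: 0.0144
grip_force: 55.0
```

```bash
python3 - <<'E'
from h import *
st()
snap('scene','s7.png');snap('wrist','w7.png');snap('top','t7.png')
f=lambda n,x0,x1,y0,y1,k:cv2.resize(cv2.imread(f'pics/{n}.png')[y0:y1,x0:x1],None,fx=k,fy=k,interpolation=cv2.INTER_CUBIC)
a=f('s7',335,425,150,250,4);b=f('w7',270,450,0,200,2);c=np.zeros((400,720,3),np.uint8);c[:,:360]=a;c[:,360:]=b;cv2.imwrite('pics/v7.png',c)
E
```

```text
t 11.63 p [ 0.504  -0.1374  0.1794] phi 76.03 z [ 5.e-04 -3.e-04 -1.e+00] F [-0.1  0.8 -7.2] M [ 0.03 -0.06 -0.06] w 0.0144 g 55.0
```

Call:
move_arm(
  commands=[
    {"hand":1,"travel":[0,0,-0.2],"twist":[0,0,0]},
    {"hand":1,"travel":[0,0,-0.4],"twist":[0,0,0]},
    {"hand":1,"travel":[0,0,-0.6],"twist":[0,0,0]},
    {"hand":1,"travel":[0,0,-0.6],"twist":[0,0,0]},
    {"hand":1,"travel":[0,0,-0.6],"twist":[0,0,0]},
  ],
)

```text
time: 12.2
position: [0.5041, -0.1374, 0.2039]
tool_rot: [0.788, 0.616, 0.0, 0.0]
ft_force: [1.3, 0.2, -7.3]
grip_width: 0.0144
grip_force: 55.0
```

Call:
move_arm(
  commands=[
    {"hand":1,"travel":[0,0,-0.6],"twist":[0,0,0]},
    {"hand":1,"travel":[0,0,-0.6],"twist":[0,0,0]},
    {"hand":1,"travel":[0,0,-0.6],"twist":[0,0,0]},
    {"hand":1,"travel":[0,0,-0.6],"twist":[0,0,0]},
    {"hand":1,"travel":[0,0,-0.6],"twist":[0,0,0]},
  ],
)

```text
time: 12.62
position: [0.5038, -0.1373, 0.2337]
tool_rot: [0.788, 0.616, 0.0, 0.0]
ft_force: [0.1, -0.1, -7.2]
grip_width: 0.0145
grip_force: 55.0
```

Call:
move_arm(
  commands=[
    {"hand":1,"travel":[0,0,-0.6],"twist":[0,0,0]},
    {"hand":1,"travel":[0,0,-0.5],"twist":[0,0,0]},
    {"hand":1,"travel":[0,0,-0.4],"twist":[0,0,0]},
    {"hand":1,"travel":[0,0,-0.3],"twist":[0,0,0]},
    {"hand":1,"travel":[0,0,-0.1],"twist":[0,0,0]},
  ],
)

```text
time: 13.03
position: [0.5041, -0.1374, 0.2526]
tool_rot: [0.788, 0.616, 0.0, 0.0]
ft_force: [0.1, -0.3, -7.0]
grip_width: 0.0144
grip_force: 55.0
```

Call:
move_arm(
  commands=[
    {"hand":1,"travel":[0,0,0],"twist":[0,0,0]},
    {"hand":1,"travel":[0,0,0],"twist":[0,0,0]},
    {"hand":1,"travel":[0,0,0],"twist":[0,0,0]},
    {"hand":1,"travel":[0,0,0],"twist":[0,0,0]},
    {"hand":1,"travel":[0,0,0],"twist":[0,0,0]},
  ],
)

```text
time: 13.45
position: [0.5038, -0.1372, 0.2518]
tool_rot: [0.788, 0.616, -0.0, -0.0]
ft_force: [-0.9, -0.7, -6.9]
grip_width: 0.0148
grip_force: 55.0
```

```bash
python3 - <<'E'
from h import *
st()
snap('scene','s8.png');snap('wrist','w8.png')
f=lambda n,x0,x1,y0,y1,k:cv2.resize(cv2.imread(f'pics/{n}.png')[y0:y1,x0:x1],None,fx=k,fy=k,interpolation=cv2.INTER_CUBIC)
o=robot.get_obs()['position'];q=proj('s8',o-[0,0,.08]).astype(int);print(q)
a=f('s8',q[0]-50,q[0]+50,q[1]-75,q[1]+75,4);b=f('w8',270,450,0,300,2)[:600];c=np.zeros((600,800,3),np.uint8);c[:a.shape[0],:400]=a;c[:,420:420+360]=b;cv2.imwrite('pics/v8.png',c)
E
```

```text
t 13.45 p [ 0.5038 -0.1372  0.2518] phi 76.03 z [-6.e-04  3.e-04 -1.e+00] F [-0.9 -0.7 -6.9] M [-0.02 -0.13 -0.02] w 0.0148 g 55.0
[377 183]
```

View pics/v8.png

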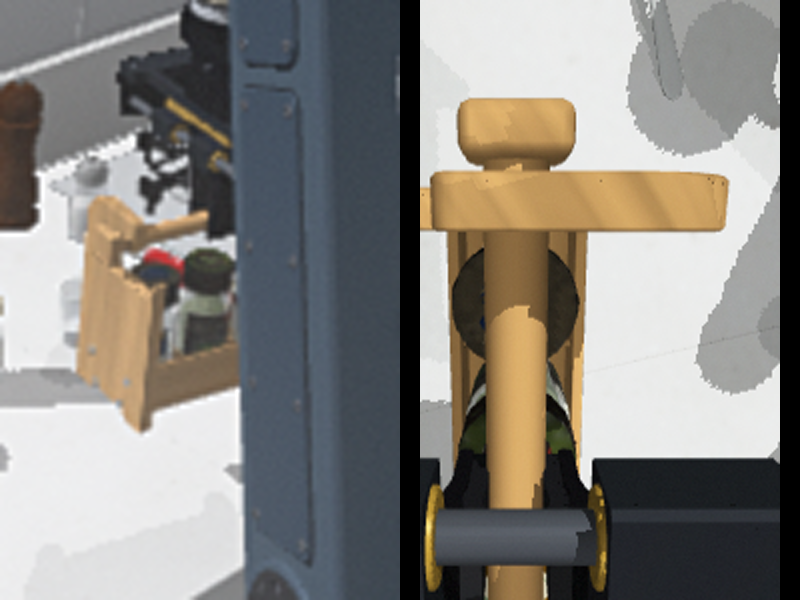

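The caddy hangs by both hooks, with all jars upright inside and the bar head outside the panel. I'll check pitch and stillness numerically against the just-taut and mid-lift images before handing in.

```bash
python3 - <<'E'
from h import *
g=lambda n:cv2.imread(f'pics/{n}.png',0)
def flow(a,b,box):
    m=np.zeros((400,640),np.uint8);x0,x1,y0,y1=box;m[y0:y1,x0:x1]=255
    P=cv2.goodFeaturesToTrack(g(a),20,.02,4,mask=m);Q,s,_=cv2.calcOpticalFlowPyrLK(g(a),g(b),P,None);s=s[:,0]==1
    return np.median((Q-P)[s][:,0],axis=0).round(2),s.sum()
snap('wrist','w9.png');st()
for n,b in(('hook top',(275,425,84,118)),('jar/tray',(284,312,120,220)),('jar right',(334,352,120,220))):
    for a,c in(('w6','w8'),('w7','w8'),('w8','w9')):print(n,a,c,flow(a,c,b))
E
```

```text
t 13.6 p [ 0.5039 -0.1373  0.2519] phi 76.03 z [-2.e-04  1.e-04 -1.e+00] F [-0.9  0.5 -7.7] M [ 0.03 -0.11  0.04] w 0.0143 g 55.0
hook top w6 w8 (array([-0.04,  0.05], dtype=float32), np.int64(20))
hook top w7 w8 (array([0.14, 0.01], dtype=float32), np.int64(20))
hook top w8 w9 (array([-0., -0.], dtype=float32), np.int64(17))
jar/tray w6 w8 (array([0.14, 0.03], dtype=float32), np.int64(20))
jar/tray w7 w8 (array([0.13, 0.14], dtype=float32), np.int64(20))
jar/tray w8 w9 (array([-0., -0.], dtype=float32), np.int64(20))
jar right w6 w8 (array([-0.02, -0.  ], dtype=float32), np.int64(20))
jar right w7 w8 (array([0.11, 0.04], dtype=float32), np.int64(20))
jar right w8 w9 (array([-0.01, -0.01], dtype=float32), np.int64(19))
```

Level: the tray centre is within 1 mm of the bar's plane, about 0.5° of pitch. Between successive images nothing moved. Handing in.

```bash
python3 -c "
from rig import robot
print(robot.hand_in())"
```

```text
the job is handed in; nothing more can be done
None
```

The caddy hangs by both hooks on its bar, held level and still with its underside about 10 cm above the worktop and all three jars upright; I saw and felt no contact with anything else, and handed the job in at about 13.6 s.

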